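# Pack out the clamp and hold the edging strip on a small canvas

## Task

A wooden edging strip has just been glued to a small canvas, and the clamp's sliding jaw is too short in its travel to reach it. Stand wooden packing blocks upright, one behind the other, in the gap between the strip and the jaw until there are enough for the jaw to close on them, then push the jaw by its upright post so that the stack presses the strip and the sprung canvas gives by about 4 mm, and finish while still holding it so, robot touching neither blocks nor canvas. Press gently (never push the canvas back as far as 8 mm), leave the unused blocks standing and do not disturb the paint jars and the brush tin.

Things in the scene. Friction and masses are not known exactly. Their poses are not given: they have to be found in the camera images.
- clamp: Wooden clamp base screwed to the bench (110 x 120 mm foot, side rails 38 mm and back stop 53 mm high). Origin on the bench, on the clamp's centre line, in the plane of the jaw's front face when the jaw is fully back; the foot lies behind it (y -22 to -142 mm). y is the pushing direction, towards the canvas; z up.
- jaw: Sliding jaw, a wooden block 76 mm wide (x), 80 mm long (y), from 10 to 60 mm high, front face upright. Its origin coincides with the clamp's when fully back and stays in the plane of the jaw's front face; axes as the clamp's. It slides in the clamp's +y only, 0 to 40 mm, to a hard stop; sliding friction about 1.5 N, no spring. It starts 0 to 4 mm forward.
- post (a point): Top of the jaw's upright wooden post, 20 x 20 mm square, sides along the jaw's x and y, reaching from the jaw's top (60 mm above the bench) to 121 mm. This point is in the middle of the post's top, 60 mm behind the jaw's front face.
- fence: Fixed wooden fence on the bench beyond the gap, in line with the clamp (same axes; 130 x 135 mm foot 6 mm thick that starts at y = 5 mm, back stop 56 mm high). Origin on the bench, on the centre line, in the plane of the strip's face when unpressed. The gap from the clamp's origin to this origin is 72 to 102 mm and differs each time; between them is bare bench at height 0.
- canvas: Small canvas with a painted top, 110 mm wide (x), 102 mm long (y) including the glued 8 mm wooden edging strip, which faces the gap (strip from 8 to 52 mm above the bench). It lies on the fence on a sprung slide: origin coincides with the fence's when unpressed and moves along the fence's +y as it gives, about 2.5 N per mm, up to 10 mm; it springs back when let go. Its y in the fence's frame is the give.
- board: Fixed plywood board on the bench, 85 x 370 mm (x, y), 4 mm thick, with the blocks standing on it. Origin under its centre.
- block0: Loose plain wooden packing block, 50 mm wide (x), 24 mm thick (y, the direction to be stacked), 60 mm high (z), 35 to 70 g; one of four alike. Origin at the centre of its underside; it starts upright on the board, 4 mm above the bench.
- block1: Loose plain wooden packing block, 50 mm wide (x), 24 mm thick (y, the direction to be stacked), 60 mm high (z), 35 to 70 g; one of four alike. Origin at the centre of its underside; it starts upright on the board, 4 mm above the bench.
- block2: Loose plain wooden packing block, 50 mm wide (x), 24 mm thick (y, the direction to be stacked), 60 mm high (z), 35 to 70 g; one of four alike. Origin at the centre of its underside; it starts upright on the board, 4 mm above the bench.
- block3: Loose plain wooden packing block, 50 mm wide (x), 24 mm thick (y, the direction to be stacked), 60 mm high (z), 35 to 70 g; one of four alike. Origin at the centre of its underside; it starts upright on the board, 4 mm above the bench.
- jar: Bystander: white paint jar with black lid, 64 mm across, 70 mm high. Origin at the centre of its underside.
- bluejar: Bystander: blue paint jar with white lid, 62 mm across, 75 mm high. Origin at the centre of its underside.
- tin: Bystander: pale green tin of brushes, 100 mm across, 115 mm high, brushes up to about 270 mm. Origin at the centre of its underside.
Things that resemble listed ones, but are neither listed nor needed, are in the scene too. What is shaped like the block3 but green is not meant.

How it is judged (in metres and radians):
On the way:
1. a first block stands upright in the gap, let go (((x of block0 in the frame of clamp between -0.03 and 0.03 m and y of block0 in the frame of clamp above 0.008 m and y of block0 in the frame of fence below -0.008 m and height (world z) of block0 below 0.004 m and angle between block0's own z axis and vertical below 0.12 rad and contact force between the fingers and block0 below 0.1 N) or (x of block1 in the frame of clamp between -0.03 and 0.03 m and y of block1 in the frame of clamp above 0.008 m and y of block1 in the frame of fence below -0.008 m and height (world z) of block1 below 0.004 m and angle between block1's own z axis and vertical below 0.12 rad and contact force between the fingers and block1 below 0.1 N) or (x of block2 in the frame of clamp between -0.03 and 0.03 m and y of block2 in the frame of clamp above 0.008 m and y of block2 in the frame of fence below -0.008 m and height (world z) of block2 below 0.004 m and angle between block2's own z axis and vertical below 0.12 rad and contact force between the fingers and block2 below 0.1 N) or (x of block3 in the frame of clamp between -0.03 and 0.03 m and y of block3 in the frame of clamp above 0.008 m and y of block3 in the frame of fence below -0.008 m and height (world z) of block3 below 0.004 m and angle between block3's own z axis and vertical below 0.12 rad and contact force between the fingers and block3 below 0.1 N))), for 0.2 s.
At the end, for the whole second after the job is handed in: The robot is still pushing the jaw (over 1 N), the jaw presses a block (over 0.5 N) and a block presses the strip (over 1.5 N), the canvas gives 2 to 7 mm, the robot touches neither canvas nor blocks, and all four blocks, used and unused, are upright (within 0.12 rad) and still (y of canvas in the frame of fence between 0.002 and 0.007 m and (contact force between canvas and block0 above 1.5 N or contact force between canvas and block1 above 1.5 N or contact force between canvas and block2 above 1.5 N or contact force between canvas and block3 above 1.5 N) and (contact force between jaw and block0 above 0.5 N or contact force between jaw and block1 above 0.5 N or contact force between jaw and block2 above 0.5 N or contact force between jaw and block3 above 0.5 N) and contact force between each of the arm, the fingers and canvas below 0.3 N and contact force between any of the fingers, the arm and jaw above 1 N and contact force between each of the fingers, the arm and block0 below 0.3 N and contact force between each of the fingers, the arm and block1 below 0.3 N and contact force between each of the fingers, the arm and block2 below 0.3 N and contact force between each of the fingers, the arm and block3 below 0.3 N and angle between each of block0, block1, block2, block3's own z axis and vertical below 0.12 rad and linear speed of each of block0, block1, block2, block3 below 0.01 m/s); the arm keeps its last pose, push and grip.
It fails at once if the canvas is pushed back 8 mm or more (y of canvas in the frame of fence above 0.008 m).
It fails at once if the jar is moved more than 30 mm (distance of jar from where it was at the start of the episode above 0.03 m).
It fails at once if the bluejar is moved more than 30 mm (distance of bluejar from where it was at the start of the episode above 0.03 m).
It fails at once if the tin is moved more than 30 mm (distance of tin from where it was at the start of the episode above 0.03 m).
It also fails if it takes over 72 s, if anything falls off the work surface, if the arm or the gripper's body presses on something with over 40 N, if the wrist force passes 120 N, or if a joint passes its speed limit or range.

## Robot

A 6-joint arm with a two-finger parallel gripper is mounted at the origin on the work surface. World frame = base frame: x ahead of the robot, y to its left, z up, the work surface at z = 0. Lengths are in m, angles in degrees, forces in N, time in s.
With the tool pointing down it reaches from about 0.25 to 0.725 m from the base axis. Payload 9.7 kg.
Tool frame: the origin (TCP) lies at the very end of the fingers, on their centre line; the grasp point (between the pads) lies 19 mm behind it; z points along the fingers, y is the direction in which the jaws open and shut (so a half turn about z gives the same grasp; the last joint's range is limited). The gripper opens to 85 mm and grips with 20 to 120 N. Pads are 22 mm wide; open, the fingers measure 114 mm over their backs; the gripper's body (76 mm by 85 mm) begins 54 mm behind the grasp point. The pads swing forward as they close: fully open they stand 13 mm farther back than shut.
Start: joints at [66.177, 4.979, 10.078, 95.1, 0, 90], TCP at [0.222, 0.503, 0.231] pointing down, gripper open.
Joint ranges: [-179.16, 179.16], [-48.56, 103.87], [-65.8, 70.77], [-126.05, 130.52], [-82.76, 87.17], [-180, 180]. Speed limits (degrees/s): [127.2, 127.2, 147.25, 180, 180, 180].

## Interface

Orientations are given as [roll, pitch, yaw] about the fixed x, y, z axes, in that order (R = Rz(yaw) Ry(pitch) Rx(roll)).
In Python, from workcell import bot gives the robot as it stands.
- The arm moves only by the shell command python3 -m pendant 'ROWS' [FORCE]. ROWS is JSON, a list that holds one entry, the list of rows, each a list of 7 numbers: the shift along the tool's x, y, z in cm, then the turn, a rotation vector about the tool's x, y, z in rad, then the opening in per cent of the stroke, from 0 (shut) to 100 (fully open). In form: [[[dx, dy, dz, ax, ay, az, gripper], ...]]. A call has 1 to 5 rows; each row shifts and turns the pose as measured when the row begins, along the tool's axes as they then stand; what a row does not reach is not made up. A row lasts 1/12 s, in which the tool goes at most 41.7 mm and 7.16 degrees, less where a joint would pass 70% of its speed; a pose out of reach is approached as far as the arm can. A call with a gripper value outside its range is refused whole. The fingers move at their own pace and stop on an object; FORCE is the grip in N (left out, the last holds). Time passes only in rows, so rows that do not move let the fingers close. It gives the time, the measured TCP pose, the force and the opening at its end, in the units of the state.
- bot.get_obs(): the state, without advancing time (a new reading comes with each control period).
- bot.camera(name): name is "side" or "top"; returns the picture (420x560x3 uint8, red, green, blue); there is no depth.
- bot.get_calibration(name): a dict with "intrinsics" (3x3 intrinsics, pixels), "D" ([k1, k2, p1, p2, k3] as OpenCV has them; the pictures are not rectified), "pose" (4x4, takes a point from camera to world coordinates). Camera axes: x right, y down, z forward; pixel columns grow to the right and rows downward; lengths in m; the calibration is good to about 2 mm. A picture is of the moment at which its call begins. get_calibration takes no time and is no camera call.
- bot.job_done(): hands the job in, once; it reports no verdict.
Trained networks look in the newest picture that a camera, given by its name, has taken for a name from the list of things; names that differ only in an ending like _2 or _b are one class to them, and where a whole thing is asked for, a point or a joint stands for the part that bears it (a point fixed in the world has none). Each returns a list of dicts, best first, with "confidence" (0 to 1); they miss things now and then, are a little off and sometimes report something else, mostly with a low value. They report only what shows in the picture. A call takes as long as a camera call. They do not tell look-alikes from the thing itself.
- bot.masks_of(camera, thing): "pixels" (420x560 bool, what is visible of it) and "extent" ([left, top, right, bottom] in pixels, round what is visible of it).
- bot.mark_of(camera, thing): "uv" ([column, row] in pixels: a listed point, or the origin of a listed thing).
The state is a dict: "time": time; "q": joint angles; "qd": joint speeds; "joint_efforts": joint torques, N m; "ee_pos": TCP position; "tcp_rot": TCP orientation; "wrist_force": force on the tool from outside, world axes, zero at the start; "torque": the same for the moment, N m; "opening": finger opening in m.
Only numpy, scipy, OpenCV 4.12 (cv2) and the standard library are available. Lean on these libraries where they do the work, as an engineer would, in place of code of your own. Each camera call takes 0.05 s, during which the arm holds its last target. There are 200 camera calls.

## Working session

There is one attempt and no reset: what is moved stays moved. The work goes in short steps, Python scripts to look and compute and a shell command to move; the robot and the scene stay as the last step left them, time stands still between calls to the robot, and variables do not carry over. Pictures are saved under pics/ and viewed, about 8 in all and at most 12, crops included, and the job is handed in when it is done.

```bash
mkdir -p pics; cat > h.py <<'E'
import numpy as np,cv2
from workcell import bot
def px2w(cam,uv,z):
    c=bot.get_calibration(cam);K=np.array(c["intrinsics"],float);D=np.array(c["D"],float);T=np.array(c["pose"])
    p=cv2.undistortPoints(np.array(uv,float).reshape(-1,1,2),K,D).reshape(-1,2)
    d=np.c_[p,np.ones(len(p))]@T[:3,:3].T;o=T[:3,3]
    return o+d*((z-o[2])/d[:,2])[:,None]
def w2px(cam,P):
    c=bot.get_calibration(cam);T=np.linalg.inv(np.array(c["pose"]));r=cv2.Rodrigues(T[:3,:3])[0]
    return cv2.projectPoints(np.array(P,float).reshape(-1,1,3),r,T[:3,3],np.array(c["intrinsics"],float),np.array(c["D"],float))[0].reshape(-1,2)
def snap(cam,f):
    im=bot.camera(cam);cv2.imwrite(f"pics/{f}.png",im[:,:,::-1]);return im
E
python3 - <<'E'
from h import *
np.set_printoptions(precision=4,suppress=True)
o=bot.get_obs();print(o["ee_pos"],o["tcp_rot"],o["opening"],o["time"])
for c in("top","side"):
    snap(c,c+"0");print(c,np.array(bot.get_calibration(c)["pose"])[:3,3])
    for n in("clamp","jaw","post","fence","canvas","board","block0","jar","bluejar","tin"):
        z={"post":.121,"block0":.004}.get(n,0)
        for m in bot.mark_of(c,n)[:5]: print(n,round(m["confidence"],2),np.round(m["uv"],1),px2w(c,m["uv"],z)[0])
E
```

```text
[0.222  0.5029 0.2305] [-179.9198    0.0007  156.1791] 0.08509202962900683 0.0
top [0.5179 0.0262 0.9851]
clamp 0.56 [314.3 194.9] [ 0.6399 -0.0405  0.    ]
jaw 0.63 [311.4 193.4] [ 0.6435 -0.0334  0.    ]
post 0.6 [343.1 181.8] [ 0.6538 -0.0937  0.121 ]
fence 0.75 [281.7 198.2] [0.6309 0.0388 0.    ]
canvas 0.73 [281.8 195.5] [0.6375 0.0386 0.    ]
board 0.55 [319.7 276.5] [ 0.4436 -0.0544  0.    ]
block0 0.86 [333.8 278.4] [ 0.4399 -0.0876  0.004 ]
block0 0.82 [257.4 272. ] [0.4526 0.0945 0.004 ]
block0 0.81 [377.9 275.6] [ 0.448 -0.192  0.004]
block0 0.59 [215.3 273.8] [0.4471 0.1949 0.004 ]
block0 0.55 [298.7 275.3] [ 0.446  -0.0041  0.004 ]
bluejar 0.73 [318.8 149.2] [ 0.7531 -0.0509 -0.    ]
bluejar 0.58 [139.1 245.3] [0.5128 0.381  0.    ]
tin 0.85 [141.1 248.2] [0.5059 0.3759 0.    ]
tin 0.22 [334.5 276.4] [ 0.4443 -0.0897  0.    ]
side [ 0.2917 -0.6697  0.6825]
clamp 0.64 [299.9 249.3] [ 0.6371 -0.0396  0.    ]
jaw 0.74 [302.8 246.2] [ 0.6487 -0.033   0.    ]
post 0.93 [326.8 222. ] [ 0.6689 -0.1006  0.121 ]
fence 0.56 [282.9 229.5] [0.6318 0.0457 0.    ]
canvas 0.66 [284.4 228. ] [0.638  0.0494 0.    ]
board 0.87 [228.4 280.9] [ 0.4439 -0.0607  0.    ]
block0 0.92 [230.1 293.1] [ 0.4345 -0.0993  0.004 ]
block0 0.88 [195.9 216.4] [0.441  0.1938 0.004 ]
block0 0.76 [210.2 238.7] [0.4488 0.0899 0.004 ]
block0 0.73 [222.7 265. ] [ 0.4475 -0.0116  0.004 ]
block0 0.65 [252.  321.8] [ 0.4492 -0.1894  0.004 ]
jar 0.82 [348.2 378.3] [ 0.5598 -0.3754  0.    ]
jar 0.58 [224.  262.6] [ 0.4538 -0.0015  0.    ]
jar 0.54 [300.5 246.8] [ 0.6426 -0.0324  0.    ]
bluejar 0.87 [342.8 238. ] [ 0.7541 -0.0506  0.    ]
bluejar 0.26 [210.1 235.6] [0.4531 0.1059 0.    ]
tin 0.72 [201.3 177.7] [0.5101 0.3792 0.    ]
```

```bash
python3 - <<'E'
import cv2
t=cv2.imread("pics/top0.png")[110:320,190:400]
s=cv2.imread("pics/side0.png")[160:360,160:360]
cv2.imwrite("pics/topc.png",cv2.resize(t,(590,590),interpolation=cv2.INTER_CUBIC))
cv2.imwrite("pics/sidec.png",cv2.resize(s,(590,590),interpolation=cv2.INTER_CUBIC))
E
```

```text
(no output)
```

View pics/topc.png

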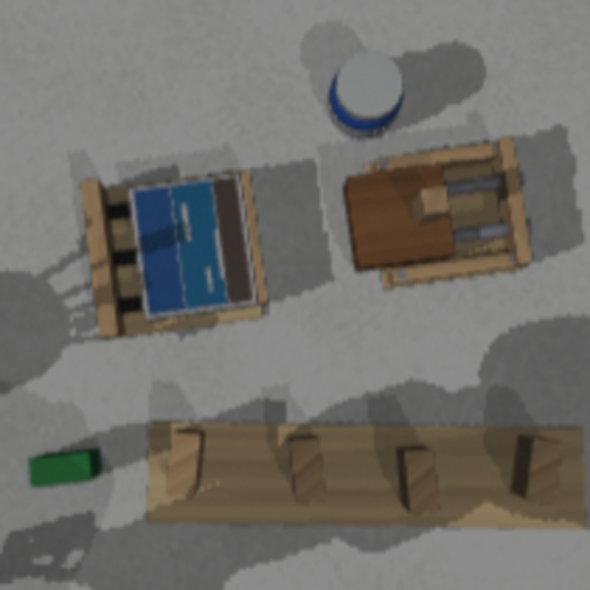

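View pics/sidec.png

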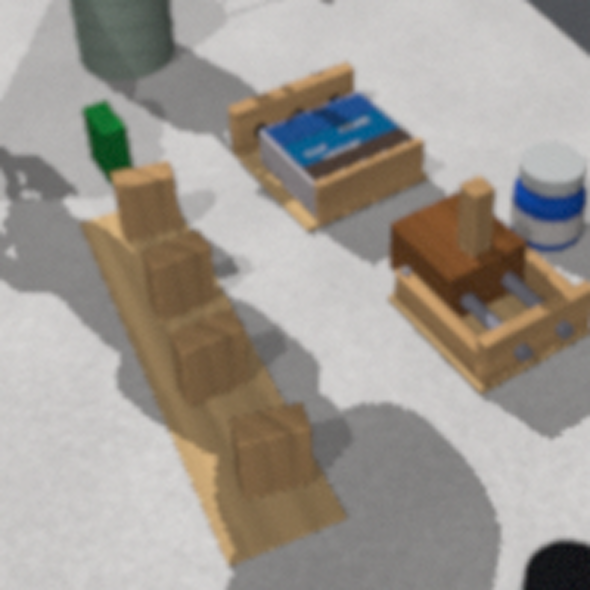

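```bash
cat > fit.py <<'E'
from h import *
from scipy.optimize import minimize
S=6
def box(x0,x1,y0,y1,z0,z1): return np.array([[x,y,z] for x in(x0,x1) for y in(y0,y1) for z in(z0,z1)])
def sil(cam,boxes,p):
    c,s=np.cos(p[2]),np.sin(p[2]);R=np.array([[c,-s,0],[s,c,0],[0,0,1]])
    m=np.zeros((420*S,560*S),np.uint8)
    for b in boxes:
        u=(w2px(cam,b@R.T+[p[0],p[1],0])+.5)*S
        cv2.fillConvexPoly(m,cv2.convexHull(np.round(u).astype(np.int32)),1)
    return m
def fit(obs,boxes,p0):
    big=[(c,cv2.resize(m.astype(np.uint8),None,fx=S,fy=S,interpolation=cv2.INTER_NEAREST)) for c,m in obs]
    def f(p):
        L=0
        for c,m in big:
            q=sil(c,boxes,p);L+=1-(q&m).sum()/max((q|m).sum(),1)
        return L/len(big)
    b=None
    for dy in(-.15,0,.15):
        s=np.array([p0]+[[p0[0]+.008,p0[1],p0[2]+dy],[p0[0],p0[1]+.008,p0[2]],[p0[0],p0[1],p0[2]+.12]])
        s[:,2]+=dy/2
        r=minimize(f,p0,method="Nelder-Mead",options=dict(initial_simplex=s,xatol=1e-4,fatol=1e-4,maxiter=120))
        if b is None or r.fun<b.fun:b=r
    return b.x,b.fun
JAW=[box(-.038,.038,-.08,0,.01,.06),box(-.01,.01,-.07,-.05,.06,.121)]
CAN=[box(-.055,.055,0,.102,.008,.052)]
BLK=[box(-.025,.025,-.012,.012,.004,.064)]
E
cat > m.py <<'E'
from fit import *
np.set_printoptions(precision=4,suppress=True)
M={}
for c in("top","side"):
    bot.camera(c)
    for n in("jaw","canvas","block0"): M[c,n]=bot.masks_of(c,n)
for n,b,p0 in(("jaw",JAW,[.641,-.035,.14]),("canvas",CAN,[.635,.043,.14])):
    obs=[(c,M[c,n][0]["pixels"]) for c in("top","side") if M[c,n]]
    for o in (obs,obs[:1],obs[1:]): print(n,[x[0] for x in o],*fit(o,b,p0))
for p0 in([.45,.094,.0],[.446,-.004,0],[.44,-.089,0],[.448,-.191,0]):
    obs=[]
    for c in("top","side"):
        u=w2px(c,[p0[0],p0[1],.034])[0]
        k=[m for m in M[c,"block0"] if np.hypot(*(np.mean(np.argwhere(m["pixels"])[:,::-1],0)-u))<12]
        if k: obs.append((c,k[0]["pixels"]))
    print("blk",[x[0] for x in obs],*fit(obs,BLK,p0))
E
python3 m.py
```

```text
jaw ['top', 'side'] [ 0.6494 -0.0378  0.1357] 0.1763563175058117
jaw ['top'] [ 0.6488 -0.0382  0.1549] 0.15819103372173493
jaw ['side'] [ 0.6511 -0.0375  0.0973] 0.19102678934940154
canvas ['top', 'side'] [0.636  0.0377 0.1402] 0.07215055891596794
canvas ['top'] [0.6368 0.0381 0.1451] 0.03942228618421051Traceback (most recent call last):
  File "m.py", line 9, in <module>
    for o in (obs,obs[:1],obs[1:]): print(n,[x[0] for x in o],*fit(o,b,p0))
                                                               ~~~^^^^^^^^
  File "fit.py", line 23, in fit
    r=minimize(f,p0,method="Nelder-Mead",options=dict(initial_simplex=s,xatol=1e-4,fatol=1e-4,maxiter=120))
    res = _minimize_neldermead(fun, x0, args, callback, bounds=bounds,
                               **options)
    fsim[j] = func(sim[j])
              ~~~~^^^^^^^^
    fx = function(np.copy(x), *(wrapper_args + args))
  File "fit.py", line 17, in f
    q=sil(c,boxes,p);L+=1-(q&m).sum()/max((q|m).sum(),1)
  File "fit.py", line 9, in sil
    u=(w2px(cam,b@R.T+[p[0],p[1],0])+.5)*S
       ~~~~^^^^^^^^^^^^^^^^^^^^^^^^^
  File "h.py", line 9, in w2px
    c=bot.get_calibration(cam);T=np.linalg.inv(np.array(c["pose"]));r=cv2.Rodrigues(T[:3,:3])[0]
ValueError: time passes only in moves, steps and waits
```

```bash
python3 - <<'E'
s=open("h.py").read()
s=s.replace("def px2w","_C={}\ndef cal(n):\n    if n not in _C:_C[n]=bot.get_calibration(n)\n    return _C[n]\ndef px2w",1).replace("c=bot.get_calibration(cam)","c=cal(cam)")
open("h.py","w").write(s)
s=open("m.py").read()
s+='''
P=[]
for c in("top","side"):
    im=bot.camera(c)[:,:,::-1];x,y,w=((200,120,200),(150,160,200))[c=="side"]
    a=cv2.resize(np.ascontiguousarray(im[y:y+w,x:x+w]),None,fx=2,fy=2,interpolation=cv2.INTER_CUBIC)
    for n in("jaw","canvas"):
        q=M[c,n][0]["pixels"][y:y+w,x:x+w].astype(np.uint8)
        a=cv2.drawContours(a.copy(),cv2.findContours(cv2.resize(q,None,fx=2,fy=2,interpolation=0),0,2)[0],-1,(0,0,255),1)
    P.append(a)
cv2.imwrite("pics/ov.png",np.hstack(P))
'''
open("m.py","w").write(s)
E
python3 m.py
```

```text
jaw ['top', 'side'] [ 0.6487 -0.0381  0.1407] 0.17633357795649102
jaw ['top'] [ 0.648  -0.0381  0.1504] 0.15257868790291995
jaw ['side'] [ 0.651  -0.038   0.0876] 0.19582717266305238
canvas ['top', 'side'] [0.6371 0.0386 0.145 ] 0.5172939079428087
canvas ['top'] [0.6371 0.0386 0.145 ] 0.034587815885617434
canvas ['side'] [0.635 0.043 0.065] 1.0
blk ['top', 'side'] [ 0.4505  0.0963 -0.1063] 0.0895201866772114
blk ['top', 'side'] [ 0.4467 -0.0019  0.1023] 0.1103913527475856
blk ['top', 'side'] [ 0.4397 -0.0922  0.1018] 0.11248948287507404
blk ['top', 'side'] [ 0.4497 -0.1898 -0.18  ] 0.15040962345593717
```

View pics/ov.png

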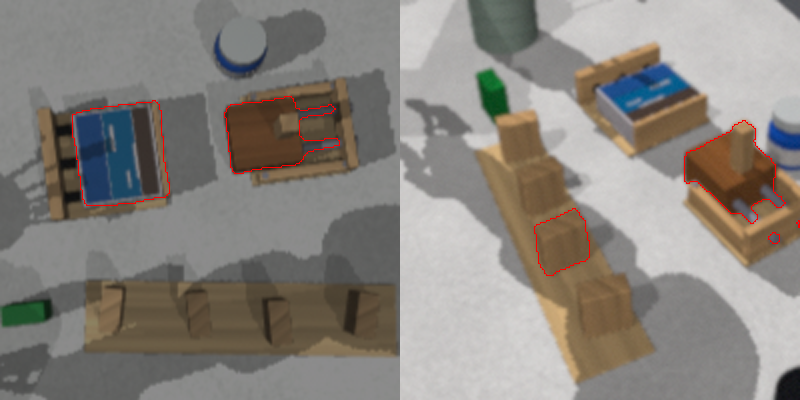

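```bash
python3 - <<'E'
from fit import *
np.set_printoptions(precision=4,suppress=True)
j=px2w("top",[[312.7,172],[316,206.5]],.06);print(j,np.linalg.norm(j[0]-j[1]),j.mean(0))
k=px2w("top",[[279.2,170],[284.5,217.5]],.052);print(k,np.linalg.norm(k[0]-k[1]),k.mean(0))
bot.camera("top");m=bot.masks_of("top","jaw")[0]["pixels"];bot.camera("side");ms=bot.masks_of("side","jaw")[0]["pixels"]
# rods removed by opening
o=lambda m,n:cv2.morphologyEx(m.astype(np.uint8),cv2.MORPH_OPEN,np.ones((n,n),np.uint8))
obs=[("top",o(m,9)),("side",o(ms,9))]
print(fit(obs,JAW,[.643,-.033,.14]),fit(obs[:1],JAW,[.643,-.033,.14]))
n=np.array([-np.sin(.143),np.cos(.143)])
print("gap",n@(k-j).mean(0)[:2])
E
```

```text
[[ 0.6854 -0.0325  0.06  ]
 [ 0.6059 -0.0405  0.06  ]] 0.07993385602334292 [ 0.6456 -0.0365  0.06  ]
[[0.6907 0.0447 0.052 ]
 [0.5804 0.0311 0.052 ]] 0.11114848078885482 [0.6356 0.0379 0.052 ]
(array([ 0.6498, -0.0372,  0.1309]), np.float64(0.11775324696400541)) (array([ 0.6475, -0.0374,  0.1722]), np.float64(0.07178492239467849))
gap 0.07506514652766728
```

```bash
cat > to.py <<'E'
import sys
from h import *
def st():
    o=bot.get_obs();return np.array(o["ee_pos"]),np.array(o["tcp_rot"]),o
def to(x,y,z,yaw):
    p,r,o=st();from scipy.spatial.transform import Rotation as R
    A=R.from_euler("xyz",r,degrees=True);B=R.from_euler("xyz",[180,0,yaw],degrees=True)
    print("p",p.round(4),"rot",r.round(2),"F",np.round(o["wrist_force"],1),"op",round(o["opening"],4),"t",round(o["time"],2))
    print(" shift cm",(A.inv().apply(np.array([x,y,z])-p)*100).round(2),"after turn",(B.inv().apply(np.array([x,y,z])-p)*100).round(2),"turn",(A.inv()*B).as_rotvec().round(3))
if __name__=="__main__": to(*map(float,sys.argv[1:5]))
E
python3 -m pendant '[[[0,0,0,0,0,0.12,100],[0,0,0,0,0,0.12,100],[0,0,0,0,0,0.12,100],[0,0,0,0,0,0.12,100],[0,0,0,0,0,0.12,100]]]' 25
python3 -m pendant '[[[0,0,0,0,0,0.12,100],[0,0,0,0,0,0.12,100],[0,0,0,0,0,0.12,100],[0,0,0,0,0,0.12,100],[0,0,0,0,0,0,100]]]'
python3 to.py .4467 -.0019 .13 95.8
```

```text
time: 2.62
ee_pos: [0.2222, 0.5031, 0.2312]
tcp_rot: [-180.0, 0.0, 120.7]
wrist_force: [0.3, -0.1, -0.4]
opening: 0.0852
time: 3.03
ee_pos: [0.2221, 0.5031, 0.2313]
tcp_rot: [-180.0, 0.0, 91.7]
wrist_force: [-0.5, -0.3, -0.3]
opening: 0.0856
p [0.2221 0.5031 0.2313] rot [-180.      0.     91.72] F [-0.5 -0.3 -0.3] op 0.0856 t 3.03
 shift cm [-51.15  20.94  10.13] after turn [-52.52  17.24  10.13] turn [-0.     0.    -0.071]
```

```bash

python3 -m pendant '[[[-3.6,1.48,0.7,0,0,0,100],[-3.6,1.48,0.7,0,0,0,100],[-3.6,1.48,0.7,0,0,0,100],[-3.6,1.48,0.7,0,0,0,100],[-3.6,1.48,0.7,0,0,0,100]]]'
python3 -m pendant '[[[-3.6,1.48,0.7,0,0,0,100],[-3.6,1.48,0.7,0,0,0,100],[-3.6,1.48,0.7,0,0,0,100],[-3.6,1.48,0.7,0,0,0,100],[-3.6,1.48,0.7,0,0,0,100]]]'
python3 -m pendant '[[[-3.6,1.48,0.7,0,0,0,100],[-3.6,1.48,0.7,0,0,0,100],[-3.6,1.48,0.7,0,0,0,100],[-3.6,1.48,0.7,0,0,0,100],[0,0,0,0,0,-0.07,100]]]'
python3 -m pendant '[[[0,0,0,0,0,0,100],[0,0,0,0,0,0,100]]]'
python3 to.py .4467 -.0019 .13 95.8
```

```text
time: 3.45
ee_pos: [0.3028, 0.3261, 0.1932]
tcp_rot: [-180.0, -0.1, 93.5]
wrist_force: [0.5, -0.3, 0.7]
opening: 0.0854
time: 3.87
ee_pos: [0.391, 0.1432, 0.1572]
tcp_rot: [179.8, -0.1, 95.0]
wrist_force: [0.9, 0.7, 0.2]
opening: 0.085
time: 4.28
ee_pos: [0.467, -0.0078, 0.1276]
tcp_rot: [179.6, -0.1, 100.0]
wrist_force: [-0.9, 0.6, -0.2]
opening: 0.0852
time: 4.45
ee_pos: [0.4671, -0.0101, 0.1269]
tcp_rot: [179.7, -0.1, 100.2]
wrist_force: [0.3, 0.3, 0.6]
opening: 0.0853
p [ 0.4671 -0.0101  0.1269] rot [ 1.7967e+02 -7.0000e-02  1.0023e+02] F [0.3 0.3 0.6] op 0.0853 t 4.45
 shift cm [ 1.17 -1.86 -0.31] after turn [ 1.03 -1.95 -0.31] turn [ 0.006 -0.001  0.077]
```

```bash

python3 -m pendant '[[[1.17,-1.86,0,0,0,0.077,100],[0,0,2,0,0,0,100],[0,0,2,0,0,0,100],[0,0,0,0,0,0,100]]]'
python3 to.py .4467 -.0019 .028 95.8; python3 - <<'E'
from h import *
im=bot.camera("side")[:,:,::-1];cv2.imwrite("pics/g1.png",cv2.resize(im[130:330,130:330],None,fx=2.5,fy=2.5,interpolation=cv2.INTER_CUBIC))
E
```

```text
time: 4.78
ee_pos: [0.4463, 0.0015, 0.0876]
tcp_rot: [179.5, -0.1, 95.9]
wrist_force: [0.0, -0.1, 0.4]
opening: 0.0853
p [0.4463 0.0015 0.0876] rot [ 1.7949e+02 -1.1000e-01  9.5880e+01] F [ 0.  -0.1  0.4] op 0.0853 t 4.78
 shift cm [-0.36 -0.05  5.96] after turn [-0.34  0.    5.96] turn [ 0.009 -0.002  0.001]
```

View pics/g1.png

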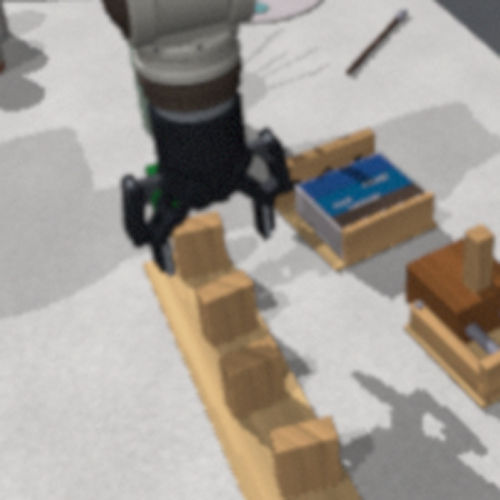

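```bash

python3 -m pendant '[[[-0.36,0,1.5,0.009,0,0,100],[0,0,1.8,0,0,0,100],[0,0,1.8,0,0,0,100],[0,0,0.6,0,0,0,100],[0,0,0,0,0,0,100]]]'
python3 to.py .4467 -.0019 .028 95.8;  python3 - <<'E'
from h import *
im=bot.camera("side")[:,:,::-1];cv2.imwrite("pics/g2.png",cv2.resize(im[130:330,130:330],None,fx=2.5,fy=2.5,interpolation=cv2.INTER_CUBIC))
E
```

```text
time: 5.25
ee_pos: [0.4503, 0.0002, 0.0347]
tcp_rot: [179.6, -0.1, 96.3]
wrist_force: [-0.9, -0.2, -0.8]
opening: 0.0855
p [4.503e-01 2.000e-04 3.470e-02] rot [ 1.7958e+02 -5.0000e-02  9.6260e+01] F [-0.9 -0.2 -0.8] op 0.0855 t 5.25
 shift cm [-0.17 -0.38  0.66] after turn [-0.17 -0.38  0.67] turn [ 0.007 -0.001  0.008]
```

View pics/g2.png

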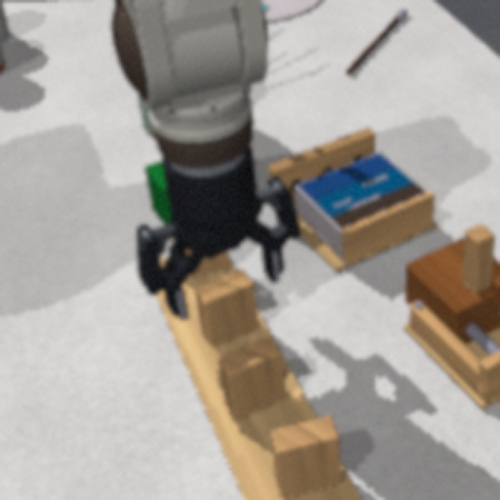

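```bash

python3 -m pendant '[[[-0.17,-0.38,0.6,0.007,0,0,100],[0,0,0,0,0,0,40],[0,0,0,0,0,0,40],[0,0,0,0,0,0,40],[0,0,0,0,0,0,40]]]' 30
python3 -m pendant '[[[0,0,0,0,0,0,40],[0,0,0,0,0,0,40],[0,0,0,0,0,0,40]]]'
python3 to.py .4467 -.0019 .028 95.8
```

```text
time: 5.72
ee_pos: [0.4485, -0.002, 0.0324]
tcp_rot: [179.8, -0.0, 96.3]
wrist_force: [0.5, -0.2, -0.1]
opening: 0.0495
time: 5.97
ee_pos: [0.4489, -0.0021, 0.0331]
tcp_rot: [179.7, -0.0, 96.3]
wrist_force: [0.1, 0.7, -0.8]
opening: 0.0496
p [ 0.4489 -0.0021  0.0331] rot [ 1.7969e+02 -1.0000e-02  9.6270e+01] F [ 0.1  0.7 -0.8] op 0.0496 t 5.97
 shift cm [ 0.04 -0.22  0.51] after turn [ 0.04 -0.22  0.51] turn [ 0.005 -0.     0.008]
```

```bash

python3 -m pendant '[[[0,0,-2,0,0,0,40],[0,0,-4,0,0,0,40],[0,0,-3.5,0,0,0,40],[0,0,0,0,0,-0.03,40]]]'
python3 to.py .639 .022 .135 98
python3 - <<'E'
from fit import *
im=bot.camera("side");m=bot.masks_of("side","block0")
o=bot.get_obs()
for k in m: print(round(k["confidence"],2),np.round(k["extent"]))
b=o["ee_pos"];print(w2px("side",[[b[0],b[1],b[2]-.029],[b[0],b[1],b[2]+.031]]))
E
```

```text
time: 6.3
ee_pos: [0.446, -0.0021, 0.1291]
tcp_rot: [-179.9, -0.1, 98.0]
wrist_force: [0.4, -0.1, 0.7]
opening: 0.0498
p [ 0.446  -0.0021  0.1291] rot [-1.7994e+02 -6.0000e-02  9.7970e+01] F [ 0.4 -0.1  0.7] op 0.0498 t 6.3
 shift cm [-0.28 19.45 -0.61] after turn [-0.29 19.45 -0.59] turn [-0.001 -0.001 -0.001]
0.72 [238. 297. 266. 324.]
0.68 [218. 266. 245. 298.]
0.62 [189. 195. 193. 205.]
0.61 [205. 205. 232. 242.]
0.59 [196. 227. 219. 244.]
[[216.13725743 233.65973292]
 [213.15623144 212.48291964]]
```

```bash

python3 -m pendant '[[[0,3.8,-0.3,0,0,0,40],[0,3.8,0,0,0,0,40],[0,3.8,0,0,0,0,40],[0,3.8,0,0,0,0,40],[0,3.8,0,0,0,0,40]]]'
python3 -m pendant '[[[0,0,0,0,0,0,40],[0,0,0,0,0,0,40]]]'
python3 to.py .639 .022 .10 98
```

```text
time: 6.82
ee_pos: [0.6307, 0.0241, 0.1199]
tcp_rot: [-179.2, -0.1, 97.7]
wrist_force: [0.7, -0.4, -0.7]
opening: 0.0493
time: 6.98
ee_pos: [0.635, 0.0251, 0.1102]
tcp_rot: [-178.7, -0.2, 97.6]
wrist_force: [-1.0, 0.3, -0.4]
opening: 0.0494
p [0.635  0.0251 0.1102] rot [-178.65   -0.19   97.61] F [-1.   0.3 -0.4] op 0.0494 t 6.98
 shift cm [-0.36  0.38  1.01] after turn [-0.36  0.35  1.02] turn [-0.024 -0.003 -0.007]
```

```bash

python3 -m pendant '[[[-0.36,0.38,0.5,-0.024,-0.003,-0.007,40],[0,0,0,0,0,0,40],[0,0,0,0,0,0,40]]]'
python3 to.py .639 .022 .029 98
python3 - <<'E'
from h import *
P=[]
for c,(x,y) in(("top",(210,110)),("side",(210,130))):
    im=bot.camera(c)[:,:,::-1];P.append(cv2.resize(im[y:y+150,x:x+150],None,fx=2.66,fy=2.66,interpolation=cv2.INTER_CUBIC))
cv2.imwrite("pics/p1.png",np.hstack(P))
E
```

```text
time: 7.23
ee_pos: [0.6368, 0.022, 0.0998]
tcp_rot: [-179.6, -0.1, 97.9]
wrist_force: [0.5, 0.7, -0.2]
opening: 0.0495
p [0.6368 0.022  0.0998] rot [-1.7959e+02 -7.0000e-02  9.7940e+01] F [ 0.5  0.7 -0.2] op 0.0495 t 7.23
 shift cm [-0.04  0.27  7.08] after turn [-0.03  0.22  7.08] turn [-0.007 -0.001 -0.001]
```

View pics/p1.png

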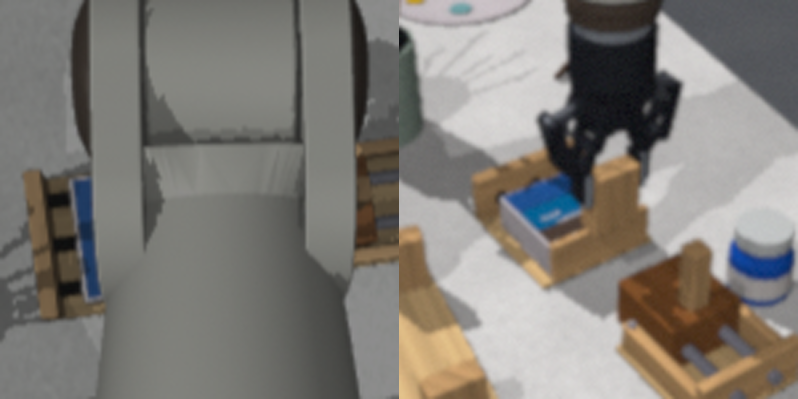

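```bash
python3 - <<'E'
from fit import *
o=bot.get_obs();b=np.array(o["ee_pos"]);bot.camera("side")
ms=bot.masks_of("side","block0")
dz=b[2]-.0330
B=[box(-.025,.025,-.012,.012,.004+dz,.064+dz)]
H=sil("side",B,[b[0],b[1],.14]);yy,xx=np.nonzero(H);print("pred ext",xx.min()/S,yy.min()/S,xx.max()/S,yy.max()/S)
for k in ms: 
    e=np.array(k["extent"])
    if e[0]>265: print(k["confidence"],e); m=k["pixels"]
    else: continue
    # shift along x,y world to fit lower/left part visible
    best=[]
    for dx in np.arange(-.01,.011,.002):
        for dy in np.arange(-.01,.011,.002):
            q=cv2.resize(sil("side",B,[b[0]+dx,b[1]+dy,.14]),(560,420),interpolation=cv2.INTER_AREA)
            best.append(((q&m).sum()/(q|m).sum(),dx,dy))
    print(sorted(best)[-4:])
E
```

```text
pred ext 277.8333333333333 187.33333333333334 301.0 219.16666666666666
0.6 [281.7 188.6 303.2 221. ]
[(np.float64(0.8167808219178082), np.float64(0.0), np.float64(-0.002)), (np.float64(0.8173913043478261), np.float64(0.0), np.float64(0.002)), (np.float64(0.8258620689655173), np.float64(-0.002), np.float64(-0.002)), (np.float64(0.8264604810996563), np.float64(0.0), np.float64(0.0))]
```

```bash

python3 -m pendant '[[[-0.04,0.2,1.8,-0.007,0,0,40],[0,0,1.8,0,0,0,40],[0,0,1.5,0,0,0,40],[0,0,0,0,0,0,40]]]'
python3 to.py .639 .022 .030 98
```

```text
time: 7.77
ee_pos: [0.6408, 0.0222, 0.0535]
tcp_rot: [179.4, -0.0, 97.9]
wrist_force: [-0.8, -0.1, -1.5]
opening: 0.05
p [0.6408 0.0222 0.0535] rot [ 1.7945e+02 -2.0000e-02  9.7930e+01] F [-0.8 -0.1 -1.5] op 0.05 t 7.77
 shift cm [ 0.01 -0.21  2.35] after turn [ 0.01 -0.18  2.35] turn [ 0.01  -0.    -0.001]
```

```bash

python3 -m pendant '[[[0,-0.2,1.0,0.01,0,0,40],[0,0,0.6,0,0,0,40],[0,0,0.5,0,0,0,40],[0,0,0,0,0,0,40]]]'
python3 to.py .639 .022 .030 98
```

```text
time: 8.1
ee_pos: [0.6394, 0.022, 0.034]
tcp_rot: [179.9, -0.0, 97.9]
wrist_force: [0.3, -0.3, -0.5]
opening: 0.0497
p [0.6394 0.022  0.034 ] rot [179.91  -0.    97.92] F [ 0.3 -0.3 -0.5] op 0.0497 t 8.1
 shift cm [ 0.01 -0.04  0.4 ] after turn [ 0.01 -0.04  0.4 ] turn [ 0.002 -0.    -0.001]
```

```bash

python3 -m pendant '[[[0,0,0.4,0,0,0,40],[0,0,0,0,0,0,40],[0,0,0.2,0,0,0,40],[0,0,0,0,0,0,40]]]'
python3 to.py .639 .022 .030 98
```

```text
time: 8.43
ee_pos: [0.6402, 0.0221, 0.0288]
tcp_rot: [179.8, 0.0, 97.9]
wrist_force: [0.1, -0.1, -0.4]
opening: 0.0496
p [0.6402 0.0221 0.0288] rot [1.798e+02 1.000e-02 9.791e+01] F [ 0.1 -0.1 -0.4] op 0.0496 t 8.43
 shift cm [ 0.01 -0.12 -0.12] after turn [ 0.01 -0.12 -0.12] turn [ 0.003  0.    -0.002]
```

```bash

python3 -m pendant '[[[0,0,0.1,0,0,0,40],[0,0,0,0,0,0,60],[0,0,0,0,0,0,90],[0,0,0,0,0,0,90],[0,0,0,0,0,0,90]]]'
python3 -m pendant '[[[0,0,-2,0,0,0,90],[0,0,-4,0,0,0,90],[0,0,-4,0,0,0,100],[0,0,-1,0,0,0,100]]]'
python3 to.py .4505 .0963 .14 84
```

```text
time: 8.85
ee_pos: [0.6408, 0.022, 0.0288]
tcp_rot: [179.7, 0.0, 97.9]
wrist_force: [1.0, 0.9, 0.3]
opening: 0.0771
time: 9.18
ee_pos: [0.6373, 0.0219, 0.1376]
tcp_rot: [-179.8, -0.0, 97.9]
wrist_force: [1.9, -0.0, 1.2]
opening: 0.0857
p [0.6373 0.0219 0.1376] rot [-1.7976e+02 -4.0000e-02  9.7910e+01] F [ 1.9 -0.   1.2] op 0.0857 t 9.18
 shift cm [  9.94 -17.48  -0.16] after turn [  5.45 -19.35  -0.24] turn [-0.004 -0.     0.243]
```

```bash

python3 -m pendant '[[[2,-3.5,-0.3,0,0,0,100],[2,-3.5,-0.2,0,0,0,100],[2,-3.5,0,0,0,0,100],[2,-3.5,0,0,0,0,100],[2,-3.5,0,0,0,0,100]]]'
python3 -m pendant '[[[0,0,0,0,0,0.12,100],[0,0,0,0,0,0.12,100],[0,0,0,0,0,0,100]]]'
python3 to.py .4505 .0963 .08 84
cat > chk.py <<'E'
from fit import *
np.set_printoptions(precision=4,suppress=True)
for c in("top","side"):
    bot.camera(c)
    for k in bot.masks_of(c,"block0"):
        p=bot
        m=k["pixels"];u=np.mean(np.argwhere(m)[:,::-1],0);q=px2w(c,u,.034)[0]
        if m.sum()<80:continue
        b=[box(-.025,.025,-.012,.012,0,.06)] if q[0]>.55 else BLK
        print(c,round(k["confidence"],2),q[:2],*fit([(c,m)],b,[q[0],q[1],.1]))
E
python3 chk.py
```

```text
time: 9.6
ee_pos: [0.452, 0.0968, 0.1424]
tcp_rot: [-180.0, -0.0, 97.6]
wrist_force: [-0.5, 0.9, 1.6]
opening: 0.0854
time: 9.85
ee_pos: [0.4449, 0.0992, 0.144]
tcp_rot: [179.9, -0.1, 83.6]
wrist_force: [-0.3, -0.4, 0.5]
opening: 0.0851
p [0.4449 0.0992 0.144 ] rot [ 1.7993e+02 -9.0000e-02  8.3570e+01] F [-0.3 -0.4  0.5] op 0.0851 t 9.85
 shift cm [-0.23  0.58  6.4 ] after turn [-0.23  0.59  6.4 ] turn [ 0.001 -0.002 -0.007]
top 0.86 [ 0.4477 -0.1912] [ 0.4486 -0.1902 -0.1516] 0.0732323232323232
top 0.75 [ 0.4386 -0.0944] [ 0.4388 -0.0939  0.1258] 0.10988638290656261
top 0.61 [0.6412 0.0213] [0.6405 0.0219 0.17  ] 0.08174001011633791
side 0.95 [0.4529 0.0982] [ 0.4527  0.0988 -0.0855] 0.11544140913405754
side 0.85 [ 0.4407 -0.0906] [ 0.4406 -0.0909  0.0949] 0.0736076126504338
side 0.69 [ 0.4508 -0.1892] [ 0.4502 -0.1896 -0.1622] 0.09526558891454961
side 0.57 [0.6371 0.0188] [0.6391 0.0226 0.1622] 0.06555134680134678
side 0.56 [0.4445 0.1941] [ 0.4505  0.1958 -0.1992] 0.38555082968909127
```

```bash

python3 -m pendant '[[[-0.2,0.58,2,0,0,0,100],[0,0,2.5,0,0,0,100],[0,0,2,0,0,0,100],[0,0,0,0,0,0,100]]]'
python3 to.py .4510 .0968 .032 84
```

```text
time: 10.38
ee_pos: [0.4549, 0.0954, 0.0771]
tcp_rot: [179.8, -0.1, 84.5]
wrist_force: [0.1, -0.4, 0.2]
opening: 0.0856
p [0.4549 0.0954 0.0771] rot [ 1.7983e+02 -1.0000e-01  8.4500e+01] F [ 0.1 -0.4  0.2] op 0.0856 t 10.38
 shift cm [ 0.09 -0.41  4.51] after turn [ 0.1  -0.4   4.51] turn [ 0.003 -0.002  0.009]
```

```bash

python3 -m pendant '[[[0.1,-0.4,1.5,0,0,0,100],[0,0,1.5,0,0,0,100],[0,0,0.8,0,0,0,100],[0,0,0,0,0,0,100]]]'
python3 to.py .4510 .0968 .032 84
```

```text
time: 10.72
ee_pos: [0.4526, 0.0961, 0.0393]
tcp_rot: [179.9, -0.1, 84.8]
wrist_force: [0.2, -0.2, 0.5]
opening: 0.0856
p [0.4526 0.0961 0.0393] rot [ 1.7988e+02 -8.0000e-02  8.4780e+01] F [ 0.2 -0.2  0.5] op 0.0856 t 10.72
 shift cm [ 0.05 -0.16  0.73] after turn [ 0.05 -0.16  0.73] turn [ 0.002 -0.001  0.014]
```

```bash

python3 -m pendant '[[[0.05,-0.1,0.7,0,0,0,100],[0,0,0,0,0,0,40],[0,0,0,0,0,0,40],[0,0,0,0,0,0,40],[0,0,0,0,0,0,40]]]' 30
python3 -m pendant '[[[0,0,0,0,0,0,40],[0,0,0,0,0,0,40],[0,0,0,0,0,0,40]]]'
python3 to.py .4510 .0968 .032 84
python3 -m pendant '[[[0,0,-2,0,0,0,40],[0,0,-4,0,0,0,40],[0,0,-4,0,0,-0.12,40],[0,0,-0.5,0,0,-0.12,40],[0,0,0,0,0,0,40]]]'
python3 to.py .6430 -.007 .14 98
```

```text
time: 11.13
ee_pos: [0.4537, 0.0969, 0.0353]
tcp_rot: [179.7, -0.1, 84.9]
wrist_force: [0.9, 0.5, -0.1]
opening: 0.0493
time: 11.38
ee_pos: [0.4542, 0.0971, 0.0363]
tcp_rot: [179.6, -0.2, 84.9]
wrist_force: [-0.2, 0.3, -0.1]
opening: 0.0492
p [0.4542 0.0971 0.0363] rot [ 1.796e+02 -1.700e-01  8.487e+01] F [-0.2  0.3 -0.1] op 0.0492 t 11.38
 shift cm [-0.06 -0.32  0.43] after turn [-0.06 -0.32  0.43] turn [ 0.007 -0.003  0.015]
time: 11.8
ee_pos: [0.4514, 0.0964, 0.1438]
tcp_rot: [179.9, -0.0, 99.1]
wrist_force: [-0.9, 0.1, -0.2]
opening: 0.0495
p [0.4514 0.0964 0.1438] rot [ 1.7986e+02 -5.0000e-02  9.9130e+01] F [-0.9  0.1 -0.2] op 0.0495 t 11.8
 shift cm [-13.25  17.27   0.41] after turn [-12.91  17.53   0.38] turn [ 0.002 -0.001  0.02 ]
```

```bash

python3 -m pendant '[[[-2.2,2.9,0,0,0,0,40],[-2.2,2.9,0,0,0,0,40],[-2.2,2.9,0,0,0,0,40],[-2.2,2.9,0,0,0,0,40],[-2.2,2.9,0,0,0,0,40]]]'
python3 -m pendant '[[[-1.3,1.7,0,0,0,0.02,40],[0,0,0,0,0,0,40],[0,0,0,0,0,0,40]]]'
python3 to.py .644 -.007 .08 98
```

```text
time: 12.22
ee_pos: [0.6134, 0.0099, 0.144]
tcp_rot: [179.7, -0.1, 98.4]
wrist_force: [-0.3, 1.1, -0.0]
opening: 0.0497
time: 12.47
ee_pos: [0.6366, -0.0051, 0.1375]
tcp_rot: [-180.0, -0.1, 96.3]
wrist_force: [-1.1, 0.4, -0.4]
opening: 0.0492
p [ 0.6366 -0.0051  0.1375] rot [-1.7997e+02 -1.4000e-01  9.6310e+01] F [-1.1  0.4 -0.4] op 0.0492 t 12.47
 shift cm [-0.28  0.72  5.75] after turn [-0.29  0.71  5.75] turn [-0.    -0.002 -0.029]
```

```bash

python3 -m pendant '[[[-0.28,0.7,1.5,0,0,-0.03,40],[0,0,2,0,0,0,40],[0,0,1.5,0,0,0,40],[0,0,0,0,0,0,40]]]'
python3 to.py .644 -.007 .036 98
```

```text
time: 12.8
ee_pos: [0.6412, -0.0056, 0.0836]
tcp_rot: [-179.8, -0.2, 97.6]
wrist_force: [-0.8, -0.8, -0.5]
opening: 0.0496
p [ 0.6412 -0.0056  0.0836] rot [-179.81   -0.18   97.64] F [-0.8 -0.8 -0.5] op 0.0496 t 12.8
 shift cm [-0.19  0.28  4.76] after turn [-0.18  0.26  4.76] turn [-0.003 -0.003 -0.006]
```

```bash
python3 - <<'E'
from fit import *
o=bot.get_obs();b=np.array(o["ee_pos"]);bot.camera("side")
dz=b[2]-.0363
B=[box(-.025,.025,-.012,.012,.004+dz,.064+dz)]
for k in bot.masks_of("side","block0"):
    m=k["pixels"];e=np.array(k["extent"])
    if e[0]<265: continue
    print(k["confidence"],e,b,fit([("side",m)],B,[b[0],b[1],.14]))
E
```

```text
0.61 [278.7 220.3 301.5 242.8] [ 0.64119123 -0.00562062  0.08364689] (array([ 0.6111375 , -0.03246171,  0.61711333]), np.float64(0.6576120959332639))
```

```bash

python3 -m pendant '[[[-0.19,0.25,1.5,0,0,0,40],[0,0,1.2,0,0,0,40],[0,0,0.5,0,0,0,40],[0,0,0,0,0,0,40]]]'
python3 to.py .644 -.007 .0322 98
```

```text
time: 13.23
ee_pos: [0.6458, -0.0058, 0.0591]
tcp_rot: [179.6, -0.1, 97.6]
wrist_force: [-0.5, -0.5, -0.5]
opening: 0.0497
p [ 0.6458 -0.0058  0.0591] rot [ 1.7963e+02 -1.1000e-01  9.7620e+01] F [-0.5 -0.5 -0.5] op 0.0497 t 13.23
 shift cm [-0.1  -0.21  2.68] after turn [-0.1  -0.19  2.69] turn [ 0.006 -0.002 -0.007]
```

```bash
python3 - <<'E'
from h import *
im=bot.camera("side")[:,:,::-1];cv2.imwrite("pics/p2.png",cv2.resize(im[150:300,230:380],None,fx=3.5,fy=3.5,interpolation=cv2.INTER_CUBIC))
E
```

```text
(no output)
```

View pics/p2.png

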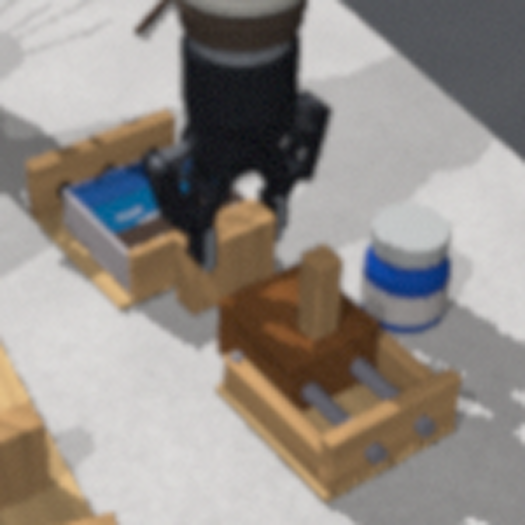

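```bash

python3 -m pendant '[[[-0.1,-0.2,1.2,0.006,0,-0.006,40],[0,0,0.7,0,0,0,40],[0,0,0.5,0,0,0,40],[0,0,0,0,0,0,40]]]'
python3 to.py .644 -.007 .0322 98
```

```text
time: 13.62
ee_pos: [0.6447, -0.0069, 0.0357]
tcp_rot: [179.8, -0.1, 98.0]
wrist_force: [0.2, 0.1, -1.1]
opening: 0.0492
p [ 0.6447 -0.0069  0.0357] rot [ 1.7982e+02 -8.0000e-02  9.8000e+01] F [ 0.2  0.1 -1.1] op 0.0492 t 13.62
 shift cm [ 0.   -0.07  0.35] after turn [ 0.   -0.07  0.35] turn [ 0.003 -0.001  0.   ]
```

```bash

python3 -m pendant '[[[0,0,0.35,0,0,0,40],[0,0,0,0,0,0,40],[0,0,0.1,0,0,0,40],[0,0,0,0,0,0,40]]]'
python3 to.py .644 -.007 .0322 98
```

```text
time: 13.95
ee_pos: [0.6449, -0.007, 0.0311]
tcp_rot: [179.8, -0.1, 98.0]
wrist_force: [1.0, 0.4, -0.6]
opening: 0.0497
p [ 0.6449 -0.007   0.0311] rot [ 1.798e+02 -8.000e-02  9.799e+01] F [ 1.   0.4 -0.6] op 0.0497 t 13.95
 shift cm [ 0.02 -0.09 -0.11] after turn [ 0.02 -0.09 -0.11] turn [ 0.003 -0.001 -0.   ]
```

```bash

python3 -m pendant '[[[0,0,0,0,0,0,60],[0,0,0,0,0,0,90],[0,0,0,0,0,0,90],[0,0,0,0,0,0,90],[0,0,0,0,0,0,90]]]'
python3 -m pendant '[[[0,0,-2,0,0,0,90],[0,0,-4,0,0,0,90],[0,0,-4,0,0,0,50],[0,0,-4,0,0,0,0],[0,0,-2,0,0,0,0]]]'
python3 -m pendant '[[[-4,0,0,0,0,0,0],[-4,0,0,0,0,0,0],[-4,0,0,0,0,0,0],[0,0,0,0,0,0,0]]]'
python3 to.py .6595 -.1306 .15 98
python3 chk.py | grep "\[0.6\|\[ 0.6"
python3 - <<'E'
from h import *
im=bot.camera("side")[:,:,::-1];cv2.imwrite("pics/p3.png",cv2.resize(im[150:300,230:380],None,fx=3.5,fy=3.5,interpolation=cv2.INTER_CUBIC))
for c in("top","side"):
    bot.camera(c)
    for m in bot.mark_of(c,"post")[:1]: print(c,m["confidence"],px2w(c,m["uv"],.121)[0])
E
```

```text
time: 14.37
ee_pos: [0.6455, -0.007, 0.0319]
tcp_rot: [179.7, -0.1, 98.0]
wrist_force: [-0.2, -0.2, -1.2]
opening: 0.0768
time: 14.78
ee_pos: [0.6408, -0.0073, 0.1897]
tcp_rot: [-179.5, -0.2, 98.0]
wrist_force: [1.4, 0.7, 0.7]
opening: 0.0416
time: 15.12
ee_pos: [0.661, -0.1276, 0.1991]
tcp_rot: [179.8, -0.0, 98.4]
wrist_force: [0.5, 0.9, -0.6]
opening: 0.0002
p [ 0.661  -0.1276  0.1991] rot [179.77  -0.    98.38] F [ 0.5  0.9 -0.6] op 0.0002 t 15.12
 shift cm [-0.28 -0.21  4.91] after turn [-0.28 -0.19  4.91] turn [ 0.004 -0.     0.007]
top 0.78 [ 0.6439 -0.0083] [ 0.6441 -0.0079  0.1508] 0.08165934784639817
top 0.48 [0.642  0.0205] [0.6409 0.021  0.1185] 0.08593590528679318
top 0.16 [ 0.6558 -0.0847] [ 0.6646 -0.0994  0.333 ] 0.7472112085790004
side 0.59 [0.647  0.0013] [ 0.6458 -0.0058  0.3442] 0.3803331542181623
side 0.55 [0.6359 0.0286] [0.6404 0.0255 0.4462] 0.46384891063200406
top 0.87 [ 0.65341166 -0.10008845  0.121     ]
side 0.55 [ 0.6612609  -0.09502098  0.121     ]
```

View pics/p3.png

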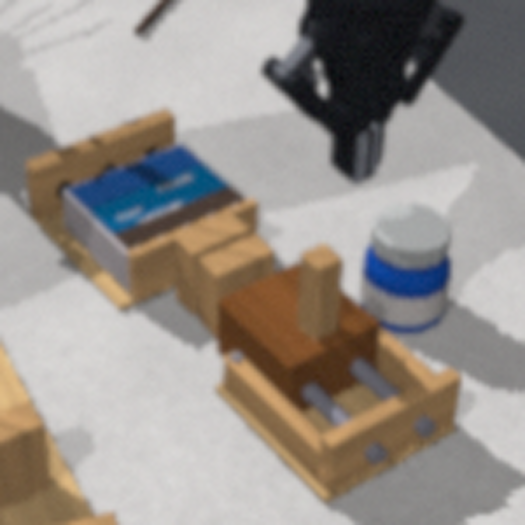

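```bash

python3 -m pendant '[[[-0.8,-0.1,2,0.004,0,0.006,0],[-0.2,0,2,0,0,0,0],[0,0,0,0,0,0,0]]]'
python3 to.py .660 -.134 .088 98
```

```text
time: 15.82
ee_pos: [0.6619, -0.1286, 0.1598]
tcp_rot: [179.9, -0.1, 98.5]
wrist_force: [-0.7, -0.2, -0.8]
opening: 0.0001
p [ 0.6619 -0.1286  0.1598] rot [ 1.7986e+02 -6.0000e-02  9.8520e+01] F [-0.7 -0.2 -0.8] op 0.0001 t 15.82
 shift cm [-0.52 -0.29  7.18] after turn [-0.51 -0.27  7.18] turn [ 0.003 -0.001  0.009]
```

```bash

python3 -m pendant '[[[-0.8,-0.3,0,0.003,0,0.009,0],[0,0,0,0,0,0,0]]]'
python3 to.py .660 -.134 .088 98
```

```text
time: 15.98
ee_pos: [0.6596, -0.1363, 0.1603]
tcp_rot: [-179.9, -0.1, 98.1]
wrist_force: [-0.3, -0.4, 0.3]
opening: -0.0001
p [ 0.6596 -0.1363  0.1603] rot [-1.799e+02 -7.000e-02  9.806e+01] F [-0.3 -0.4  0.3] op -0.0001 t 15.98
 shift cm [0.21 0.09 7.23] after turn [0.22 0.07 7.23] turn [-0.002 -0.001  0.001]
```

```bash

python3 -m pendant '[[[0,0.1,2.5,0,0,0,0],[0,0,2.5,0,0,0,0],[0,0,1.5,0,0,0,0],[0,0,0,0,0,0,0]]]'
python3 to.py .660 -.134 .088 98
```

```text
time: 16.32
ee_pos: [0.6629, -0.1368, 0.1001]
tcp_rot: [179.6, 0.1, 98.0]
wrist_force: [-1.1, 0.3, -0.2]
opening: -0.0002
p [ 0.6629 -0.1368  0.1001] rot [1.7963e+02 9.0000e-02 9.8020e+01] F [-1.1  0.3 -0.2] op -0.0002 t 16.32
 shift cm [ 0.32 -0.26  1.21] after turn [ 0.32 -0.25  1.21] turn [0.006 0.002 0.   ]
```

```bash

python3 -m pendant '[[[0,-0.3,1.2,0.006,0,0,0],[0,0,0,0,0,0,0]]]'
python3 -m pendant '[[[0.8,0,0,0,0,0,0],[0,0,0,0,0,0,0]]]'
python3 -m pendant '[[[0.8,0,0,0,0,0,0],[0,0,0,0,0,0,0]]]'
python3 to.py .658 -.11 .088 98
```

```text
time: 16.48
ee_pos: [0.6604, -0.1373, 0.0895]
tcp_rot: [179.9, 0.1, 98.0]
wrist_force: [-0.0, 0.2, -1.4]
opening: -0.0
time: 16.65
ee_pos: [0.6598, -0.1291, 0.0916]
tcp_rot: [179.8, 0.2, 98.0]
wrist_force: [0.4, 0.0, -0.4]
opening: -0.0001
time: 16.82
ee_pos: [0.6593, -0.1202, 0.0935]
tcp_rot: [179.7, 0.2, 98.0]
wrist_force: [0.5, 0.4, -0.1]
opening: 0.0002
p [ 0.6593 -0.1202  0.0935] rot [179.67   0.19  98.  ] F [ 0.5  0.4 -0.1] op 0.0002 t 16.82
 shift cm [1.03 0.01 0.55] after turn [1.03 0.01 0.55] turn [ 0.006  0.003 -0.   ]
```

```bash

python3 -m pendant '[[[0.4,0,0.3,0,0,0,0],[0,0,0,0,0,0,0]]]'
python3 -m pendant '[[[0.4,0,0.2,0,0,0,0],[0,0,0,0,0,0,0]]]'
python3 -m pendant '[[[0.4,0,0.2,0,0,0,0],[0,0,0,0,0,0,0]]]'
python3 -m pendant '[[[0.4,0,0.2,0,0,0,0],[0,0,0,0,0,0,0]]]'
python3 to.py .656 -.10 .088 98
```

```text
time: 16.98
ee_pos: [0.6594, -0.1156, 0.0919]
tcp_rot: [179.5, 0.3, 98.0]
wrist_force: [0.9, -0.1, 0.4]
opening: 0.0002
time: 17.15
ee_pos: [0.6591, -0.1113, 0.0902]
tcp_rot: [179.5, 0.3, 98.0]
wrist_force: [-0.2, 1.0, -0.5]
opening: -0.0003
time: 17.32
ee_pos: [0.6585, -0.1072, 0.0881]
tcp_rot: [179.5, 0.3, 98.0]
wrist_force: [-0.3, -0.2, 0.2]
opening: 0.0004
time: 17.48
ee_pos: [0.6579, -0.103, 0.0858]
tcp_rot: [179.5, 0.3, 98.0]
wrist_force: [-0.3, 0.3, -0.6]
opening: 0.0
p [ 0.6579 -0.103   0.0858] rot [179.49   0.32  98.01] F [-0.3  0.3 -0.6] op 0.0 t 17.48
 shift cm [ 0.32 -0.15 -0.22] after turn [ 0.32 -0.15 -0.22] turn [0.009 0.006 0.   ]
```

```bash
python3 - <<'E'
from h import *
im=bot.camera("side")[:,:,::-1];cv2.imwrite("pics/p4.png",cv2.resize(im[150:300,230:380],None,fx=3.5,fy=3.5,interpolation=cv2.INTER_CUBIC))
E
```

```text
(no output)
```

View pics/p4.png

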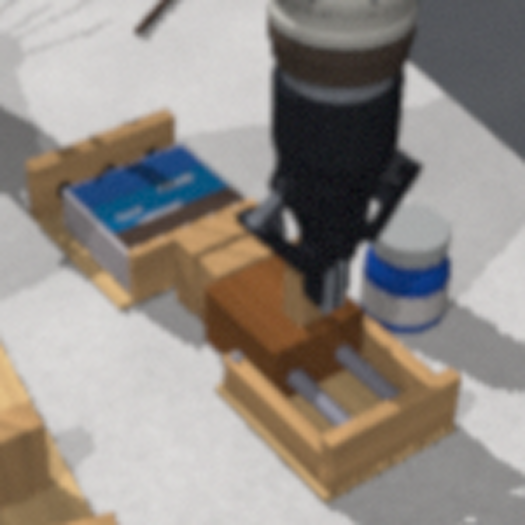

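```bash

python3 -m pendant '[[[0.4,-0.1,0,0,0,0,0],[0,0,0,0,0,0,0]]]'
python3 -m pendant '[[[0.4,0,0.1,0,0,0,0],[0,0,0,0,0,0,0]]]'
python3 -m pendant '[[[0.2,0,0.1,0,0,0,0],[0,0,0,0,0,0,0]]]'
python3 chk.py | grep "top.*\[ *0.6"
```

```text
time: 17.7
ee_pos: [0.6564, -0.0992, 0.0858]
tcp_rot: [179.5, 0.3, 98.0]
wrist_force: [0.4, 0.1, -0.3]
opening: 0.0005
time: 17.87
ee_pos: [0.6558, -0.095, 0.0849]
tcp_rot: [179.5, 0.3, 98.0]
wrist_force: [0.5, 0.4, 0.1]
opening: 0.0003
time: 18.03
ee_pos: [0.6555, -0.0928, 0.0839]
tcp_rot: [179.5, 0.4, 98.0]
wrist_force: [0.3, 0.2, -1.1]
opening: 0.0
top 0.6 [ 0.6431 -0.0011] [ 0.6432 -0.0004  0.0768] 0.13014894709809965
top 0.51 [0.6428 0.0233] [0.6412 0.0236 0.1617] 0.10384082359928726
```

```bash

python3 -m pendant '[[[0.15,0,0.05,0,0,0,0],[0,0,0,0,0,0,0]]]'
python3 -m pendant '[[[0.15,0,0.05,0,0,0,0],[0,0,0,0,0,0,0]]]'
python3 -m pendant '[[[0,0,0,0,0,0,0]]]'
```

```text
time: 18.4
ee_pos: [0.6554, -0.0918, 0.0835]
tcp_rot: [179.5, 0.4, 98.0]
wrist_force: [-0.9, 0.9, -0.2]
opening: 0.0
time: 18.57
ee_pos: [0.6552, -0.0905, 0.0831]
tcp_rot: [179.4, 0.4, 97.9]
wrist_force: [0.6, 0.3, 0.6]
opening: -0.0001
time: 18.65
ee_pos: [0.6552, -0.0903, 0.083]
tcp_rot: [179.4, 0.4, 97.9]
wrist_force: [0.0, -1.1, 1.6]
opening: -0.0003
```

```bash

python3 -m pendant '[[[0.15,0,0.03,0,0,0,0],[0,0,0,0,0,0,0]]]'
python3 -m pendant '[[[0.15,0,0.03,0,0,0,0],[0,0,0,0,0,0,0]]]'
python3 -m pendant '[[[0,0,0,0,0,0,0]]]'; python3 chk.py | grep "top.*\[ *0.6"
```

```text
time: 18.82
ee_pos: [0.655, -0.089, 0.0828]
tcp_rot: [179.4, 0.4, 97.9]
wrist_force: [0.3, 0.0, -0.0]
opening: 0.0001
time: 18.98
ee_pos: [0.6549, -0.0881, 0.0829]
tcp_rot: [179.4, 0.5, 97.9]
wrist_force: [-0.2, -1.3, 0.2]
opening: 0.0001
time: 19.07
ee_pos: [0.6549, -0.0881, 0.0828]
tcp_rot: [179.4, 0.5, 97.9]
wrist_force: [0.2, -2.8, 0.6]
opening: -0.0002
top 0.58 [0.6399 0.0275] [0.6404 0.0283 0.1723] 0.10725362681340667
top 0.49 [0.6438 0.0028] [0.6434 0.0031 0.1477] 0.08090973130723556
```

```bash

python3 -m pendant '[[[0.12,0,0.03,0,0,0,0],[0,0,0,0,0,0,0]]]'
python3 -m pendant '[[[0,0,0,0,0,0,0]]]'
python3 -m pendant '[[[0.12,0,0.03,0,0,0,0],[0,0,0,0,0,0,0]]]'
python3 -m pendant '[[[0,0,0,0,0,0,0]]]';
```

```text
time: 19.43
ee_pos: [0.6549, -0.0878, 0.0829]
tcp_rot: [179.4, 0.6, 97.9]
wrist_force: [-0.2, -1.5, 0.4]
opening: -0.0
time: 19.52
ee_pos: [0.6549, -0.0879, 0.0829]
tcp_rot: [179.4, 0.6, 97.9]
wrist_force: [1.4, -2.5, -0.3]
opening: -0.0003
time: 19.68
ee_pos: [0.6549, -0.0876, 0.0829]
tcp_rot: [179.4, 0.7, 97.8]
wrist_force: [0.8, -2.9, -0.5]
opening: -0.0001
time: 19.77
ee_pos: [0.6549, -0.0877, 0.0829]
tcp_rot: [179.4, 0.7, 97.8]
wrist_force: [0.2, -3.8, 0.3]
opening: -0.0001
```

```bash

python3 -m pendant '[[[0.3,0,0,0,0,0,0],[0,0,0,0,0,0,0]]]'
python3 -m pendant '[[[0.3,0,0,0,0,0,0],[0,0,0,0,0,0,0]]]'
python3 to.py .655 -.085 .083 98
```

```text
time: 19.93
ee_pos: [0.6546, -0.0864, 0.083]
tcp_rot: [179.4, 0.9, 97.7]
wrist_force: [-0.1, -5.7, 0.7]
opening: -0.0
time: 20.1
ee_pos: [0.6546, -0.0859, 0.0831]
tcp_rot: [179.4, 1.2, 97.6]
wrist_force: [1.9, -7.1, -0.4]
opening: 0.0006
p [ 0.6546 -0.0859  0.0831] rot [179.37   1.16  97.6 ] F [ 1.9 -7.1 -0.4] op 0.0006 t 20.1
 shift cm [0.08 0.06 0.  ] after turn [0.08 0.06 0.01] turn [ 0.011  0.02  -0.007]
```

```bash

python3 -m pendant '[[[0.3,0,0,0,0,0,0],[0,0,0,0,0,0,0]]]'
python3 -m pendant '[[[0.3,0,0,0,0,0,0],[0,0,0,0,0,0,0]]]'
python3 -m pendant '[[[0,0,0,0,0,0,0]]]'
```

```text
time: 20.27
ee_pos: [0.6546, -0.086, 0.0831]
tcp_rot: [179.4, 1.5, 97.5]
wrist_force: [1.0, -7.0, -0.5]
opening: 0.0003
time: 20.43
ee_pos: [0.6546, -0.0862, 0.0832]
tcp_rot: [179.3, 1.8, 97.3]
wrist_force: [1.1, -7.6, -0.1]
opening: -0.0002
time: 20.52
ee_pos: [0.6547, -0.087, 0.0832]
tcp_rot: [179.3, 1.9, 97.3]
wrist_force: [0.2, -5.9, 0.9]
opening: 0.0001
```

```bash

python3 -m pendant '[[[0.5,0,0,0.01,0.033,-0.012,0]]]'
python3 to.py .655 -.085 .083 98
python3 -c "
from h import *
for i in range(6): bot.camera('top')"
python3 to.py .655 -.085 .083 98
```

```text
time: 20.6
ee_pos: [0.6541, -0.0839, 0.083]
tcp_rot: [179.9, 0.3, 97.9]
wrist_force: [5.5, -37.2, -5.0]
opening: -0.0
p [ 0.6541 -0.0839  0.083 ] rot [179.91   0.26  97.89] F [  5.5 -37.2  -5. ] op -0.0 t 20.6
 shift cm [-0.12  0.07 -0.  ] after turn [-0.12  0.07 -0.  ] turn [ 0.002  0.004 -0.002]
p [ 0.6541 -0.0842  0.0829] rot [179.94   0.2   97.86] F [  1.9 -13.7  -1.7] op -0.0 t 20.9
 shift cm [-0.09  0.07 -0.01] after turn [-0.09  0.07 -0.01] turn [ 0.001  0.003 -0.003]
```

```bash
python3 - <<'E'
from fit import *
np.set_printoptions(precision=4,suppress=True)
for i in range(3):
    im=bot.camera("top");o=bot.get_obs();print(np.round(o["wrist_force"],1),np.round(o["ee_pos"],4),o["time"])
m=bot.masks_of("top","canvas")
for k in m[:1]: print(fit([("top",k["pixels"])],CAN,[.637,.0386,.145]))
s=bot.camera("side");cv2.imwrite("pics/p5.png",np.hstack([cv2.resize(a[y:y+200,x:x+200,::-1],None,fx=2,fy=2,interpolation=cv2.INTER_CUBIC) for a,x,y in((im,200,120),(s,180,150))]))
E
python3 chk.py
```

```text
[  1.  -13.8  -0.1] [ 0.6541 -0.0842  0.0828] 20.95
[  1.7 -14.    0.8] [ 0.6542 -0.0842  0.0829] 21.0
[  1.3 -14.5   0.3] [ 0.6541 -0.0842  0.0828] 21.05
(array([0.6352, 0.0434, 0.1451]), np.float64(0.06405643466037325))
top 0.71 [0.6388 0.0308] [0.6389 0.0312 0.1491] 0.09137607428627881
top 0.66 [0.6394 0.0069] [ 0.6384  0.0067 -0.0381] 0.3178460550262284
top 0.46 [ 0.6506 -0.0377] [ 0.6625 -0.0438  0.5835] 0.6770988295393943
side 0.86 [0.4431 0.1869] [ 0.4493  0.1876 -0.2169] 0.37128909575977753
side 0.77 [ 0.4504 -0.1901] [ 0.4499 -0.1895 -0.178 ] 0.07803979632371527
side 0.67 [0.6449 0.0322] [0.6589 0.0586 0.6722] 0.7672749228498591
side 0.65 [ 0.4404 -0.0911] [ 0.4404 -0.0914  0.0982] 0.05968063872255491
side 0.53 [0.6323 0.0416] [0.6356 0.0431 0.8642] 0.6194568828542539
```

View pics/p5.png

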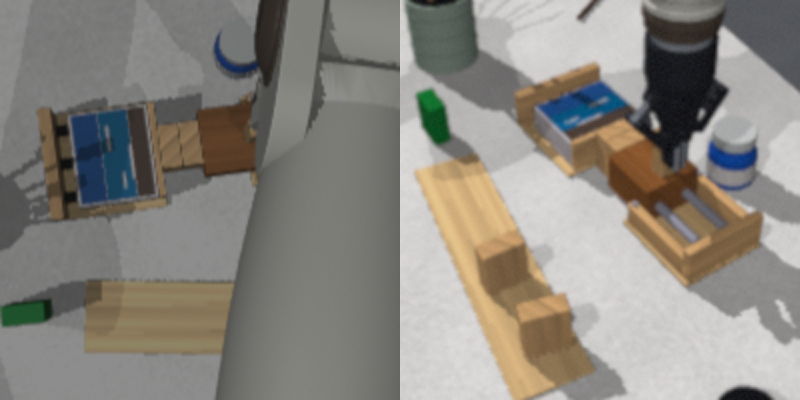

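```bash
python3 -c "
from workcell import bot
print(bot.job_done())"
```

```text
the job is handed in; nothing more can be done
None
```

I stood two packing blocks in the gap, which measured about 75 mm. Then I pushed the jaw by its post with closed fingers until the stack pressed the strip, and handed the job in while still holding the push.

**Last checks:**
- **Push:** it was steady at about 14 N, which by the spring rate is a give of about 4.8 mm.
- **Give:** the canvas fit in the top camera moved about 4.8 mm, while the fingertips travelled about 4.2 mm after contact. All three fall within 2–7 mm.
- **Overshoot:** the last step showed a brief 37 N reading before it settled. That is more force than an 8 mm push would need. The fingertip readings around it stayed within about 0.3 mm of the final position, so I don't think the canvas reached 8 mm. I could not measure the canvas at that instant.
- **Blocks and fingers:** in the last picture the jaw, both blocks and the strip are in contact, and the fingers touch only the post. The two unused blocks stand on the board.
- **Bystanders:** the blue jar and the tin look undisturbed. The white jar was barely in view, but the arm never went near it.

**Checks that disagreed:** some late block fits were poor, mainly from the side camera and once from the top for the block next to the jaw. The stack and the arm hid parts of the blocks. For those I relied on the picture and the force instead.

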